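# Tap the locking wedge home in the target stand

### The arm

A 6-joint arm with a two-finger parallel gripper is mounted at the origin on a cart in front of the work surface, level with it; the furniture and walls round the work are solid. World frame = base frame: x ahead of the robot, y to its left, z up, the work surface at z = 0. Lengths are in m, angles in rad, forces in N, time in s.
With the tool pointing down it reaches from about 0.3 to 0.875 m from the base axis. Payload 6.4 kg.
Tool frame: the origin (TCP) lies where the fingers leave the gripper's body, on its centre line; the fingertips stand 73 mm ahead of it and the grasp point (between the pads) lies 54 mm ahead of it; z points along the fingers, y is the line along which they close (so a half turn about z gives the same grasp; the last joint's range is limited). The gripper opens to 85 mm and grips with 20 to 120 N. Pads are 22 mm wide; open, the fingers measure 114 mm over their backs; the gripper's body (76 mm by 85 mm) begins 54 mm behind the grasp point. The pads swing forward as they close: fully open they stand 13 mm farther back than shut.
Start: joints at [0.967, 0.181, 1.607, -0, 1.354, -0.206], TCP at [0.223, 0.53, 0.304] pointing down, gripper open.
Joint ranges: [-2.99, 2.99], [-0.89, 2.07], [0.3, 2.58], [-1.14, 4.28], [0, 2.63], [-3.12, 3.12]. Speed limits (rad/s): [2.57, 2.57, 3.01, 3.14, 3.14, 3.14].

### API

Orientations are given as a unit quaternion [w, x, y, z].
In Python, from bench import ctrl gives the robot as it stands.
- The arm moves only by the tool carry_out, never from a script. Its argument "steps" is one flat list of numbers, 7 for each row, row after row: the shift along the tool's x, y, z in m, then the turn, a rotation vector about the tool's x, y, z in rad, then the opening, from 0 (shut) to 1 (fully open). In form: [dx, dy, dz, wx, wy, wz, claw, dx, dy, dz, wx, wy, wz, claw, ...]. A call has 1 to 20 rows; each row is the pose to reach, as a shift and turn from the pose commanded when the call began, along the tool's axes at that moment; what a row does not reach only later rows make up. A row lasts 1/10 s, in which the tool goes at most 50 mm and 8.59 degrees, less where a joint would pass 70% of its speed; a pose out of reach is approached as far as the arm can. A call with a gripper value outside its range is refused whole. The fingers move at their own pace and stop on an object; the grip force is fixed at half the most. Time passes only in rows, so rows that repeat a pose let the fingers close. It gives the time, the measured TCP pose, the force, the opening and the grip force at its end, in the units of the state.
- ctrl.get_obs(): the state, without advancing time (a new reading comes with each control period).
- ctrl.camera(name): name is "side" or "top"; returns the picture (400x640x3 uint8, red, green, blue); there is no depth.
- ctrl.camera_params(name): a dict with "vertical_fov" (degrees; the focal length in pixels is half the picture's height over the tangent of half this angle, whatever the lens; pixels are square), "cx", "cy" (the principal point, pixels), "cam_to_world" (4x4, takes a point from camera to world coordinates). Camera axes: x right, y down, z forward; pixel columns grow to the right and rows downward; lengths in m; the calibration is good to about 2 mm. A picture is of the moment at which its call begins. camera_params takes no time and is no camera call.
- ctrl.hand_in(): hands the job in; it is judged then, once.
The state is a dict: "time_s": time; "q": joint angles; "dq": joint speeds; "joint_efforts": joint torques, N m; "eef_pos": TCP position; "eef_rot": TCP orientation; "wrist_force": force on the tool from outside, world axes, zero at the start; "torque": the same for the moment, N m; "opening": opening from 0.0 (shut) to 1.0 (fully open); "grasp_force": force on a finger pad.
Only numpy, scipy, OpenCV 4.12 (cv2) and the standard library are available. Lean on these libraries where they do the work, as an engineer would, in place of code of your own. Each camera call takes 0.05 s, during which the arm holds its last target. There are 200 camera calls.

### The job

Lock the near-vision target stand: take the steel wedge from its parking block, start it thin end down in the stand's slot and let go of it. Then take the tamper and, pushing with the tamper only, gently drive the wedge down until it has stopped and a firm push no longer moves it; never strike it hard. Finally stand the tamper upright on the worktop clear of the stand, and leave the other things where they are.

Things in the scene. Friction and masses are not known exactly. Their poses are not given: they have to be found in the camera images.
- wedge_head (a point): Centre of the wedge's grip head: a parallel steel block 22 mm (x) by 30 mm (y), the top 30 mm of the loose wedge; this point is 15 mm below the wedge's top and 65 mm above its thin end. z points up along the wedge; a half turn about z makes no difference.
- parking_block: Fixed grey plastic block 64 x 66 x 36 mm, origin at the centre of its underside, z up; the wedge stands loosely in its tapered pocket, 30 mm deep, and is lifted straight up out of it; wedge and block have the same yaw at the start.
- slot_mouth (a point): Centre of the slot's upper rim in the target stand, 66 mm above the worktop; z up. Slot: 33 mm long along y (takes the blade's 30 mm width); along x 15 mm at its throat, 6 mm below the rim, then narrowing with the wedge's own taper; the rim is a funnel 25 x 41 mm. Set in gently, the wedge touches both cheeks with wedge_head about 39 mm above this point and stands there by itself.
- tamper_mid (a point): Point half-way up the tamper, on its axis, 50 mm above its flat underside. The tamper is a loose round hand tool, 100 mm tall, 0.25 kg, that stands upright on the worktop: a steel foot 40 mm across and 22 mm high, above it a plain round handle 24 mm across. z points up along it. Its underside is what pushes on the wedge.
- lens_pot: Bystander: loose black round pot, 66 mm across, 33 mm high, origin at the centre of its underside.
- penlight: Bystander: loose black penlight lying down, 17 x 114 x 19 mm, origin at the centre of its underside.
- trial_lens: Bystander: loose small round trial lens with a tab, 39 x 54 x 6 mm, origin at the centre of its underside.
- wedge: The loose bare-steel wedge, 80 mm tall, 0.12 kg, origin at the centre of its thin end, z up along it. Below the 30 mm head the blade (50 mm) is 30 mm wide in y and tapers evenly from 21 mm to 11 mm thick in x. At the start it stands thin end down in its parking block.
- tamper: The tamper itself, origin at the centre of its underside; z up along its axis.
- cheek (a joint): Shift of the slot's sprung steel cheek to the slot's +x, m: 0 free, 1 to 4 mm at the end. Driven on, the wedge slides against 2 to 8 N, rising with depth, drifting up to 2 mm to +x, until it meets a hidden stop with wedge_head 19 to 32 mm above slot_mouth; the depth differs each time, is only felt. The stop gives 1 mm per 15 N, no more: hold a firm push of 15 to 25 N there; over 40 N damages the stand.
- stand: Fixed aluminium stand, origin on the worktop below slot_mouth, same axes. The slot block, 66 mm high, reaches 31 mm from the slot's axis in x and y; the base plate (10 mm) reaches 38 mm to -x, 127 mm to +x and 37 mm to either side; a collar and a post with a small white plate, 116 mm high, stand 100 mm from the slot on the +x side.
- buffer (a joint): Give of the hidden stop at the bottom of the slot, m: 0 until the wedge reaches it, then about 1 mm per 15 N of push, however deep it lies. A firm push gives about 1 mm; when let go, the wedge stays pinched on the stop with 0.2 to 0.6 mm left.
Not all that is in view belongs to the job. Leave any blue look-alike of the wedge alone. What is shaped like the tamper but blue is not meant.

How it is judged:
On the way, in this order (a step that is already met when the one before it is completed fails the run):
1. the wedge stands started in the slot, let go and not yet driven (horizontal distance between wedge_head and slot_mouth below 0.012 m and z of wedge_head in the frame of slot_mouth between 0.0345 and 0.046 m and angle between wedge's own z axis and vertical below 0.2 rad and contact force between the fingers and wedge below 0.1 N), for 0.2 s.
2. the wedge has stopped: pushed by the tamper, it bears firmly on the hidden stop (contact force between tamper and wedge above 1 N and z of wedge_head in the frame of slot_mouth below 0.034 m and horizontal distance between wedge_head and slot_mouth below 0.012 m and angle between wedge's own z axis and vertical below 0.12 rad and value of joint buffer above 0.0004 m), for 0.05 s.
At the end, for the whole second after the job is handed in: The wedge is at rest in the slot, upright (0.12 rad), within 12 mm of its axis, head centre under 34 mm above the mouth, still bearing on its stop (buffer over 0.12 mm); the tamper stands at rest, upright (0.1 rad), on the worktop (underside within 5 mm), off the wedge (z of wedge_head in the frame of slot_mouth below 0.034 m and horizontal distance between wedge_head and slot_mouth below 0.012 m and angle between wedge's own z axis and vertical below 0.12 rad and linear speed of each of wedge, tamper below 0.01 m/s and angle between tamper's own z axis and vertical below 0.1 rad and height (world z) of tamper between -0.005 and 0.005 m and contact force between tamper and wedge below 0.1 N and value of joint buffer above 0.00012 m); the robot touches nothing.
It fails at once if the tamper loads the wedge with more than 40 N (contact force between tamper and wedge above 40 N).
It fails at once if the wedge is driven with the fingers instead of the tamper (contact force between the fingers and wedge above 1 N and horizontal distance between wedge_head and slot_mouth below 0.02 m and z of wedge_head in the frame of slot_mouth below 0.0345 m).
It fails at once if a bystander is moved more than 30 mm (distance of any of lens_pot, penlight, trial_lens from where it was at the start of the episode above 0.03 m).
It also fails if it takes over 67 s, if anything falls off the work surface, if the arm or the gripper's body presses on something with over 40 N, if the wrist force passes 120 N, or if a joint passes its speed limit or range.

## Working session

There is one attempt and no reset: what is moved stays moved. The work goes in short steps, Python scripts to look and compute and a tool call to move; the robot and the scene stay as the last step left them, time stands still between calls to the robot, and variables do not carry over. Pictures are saved under pics/ and viewed, at most 12 in all, crops included, and the job is handed in when it is done.

Besides the shell and the picture viewer there is one more tool, called after "Request:" as name(argument=value, ...) on one line, values as JSON. carry_out: Moves the arm, as the interface text tells. Its arguments: {"type":"object","properties":{"steps":{"type":"array"}},"required":["steps"]}

```bash
mkdir -p pics; ls
python3 - <<'E'
from bench import ctrl
import cv2
for n in("top","side"):
    im=ctrl.camera(n); cv2.imwrite(f"pics/{n}0.png",im[:,:,::-1])
    p=ctrl.camera_params(n); print(n,p)
o=ctrl.get_obs(); print(o)
E
```

```text
pics
top {'vertical_fov': 43.833945433053955, 'cx': 317.91874441664254, 'cy': 200.11926553842656, 'cam_to_world': array([[ 0.0021139 , -0.98424625,  0.17679039,  0.31279887],
       [-0.99987061, -0.00489952, -0.01532159,  0.00518959],
       [ 0.01594641, -0.17673513, -0.98412926,  1.13812649],
       [ 0.        ,  0.        ,  0.        ,  1.        ]])}
side {'vertical_fov': 50.21222755815539, 'cx': 328.04803541313174, 'cy': 198.28930941352064, 'cam_to_world': array([[-0.91865208,  0.34569369, -0.19124389,  0.69515085],
       [ 0.39495604,  0.79211611, -0.465362  ,  0.38460152],
       [-0.00938534, -0.5030387 , -0.86421293,  0.81327051],
       [ 0.        ,  0.        ,  0.        ,  1.        ]])}
{'time_s': 0.1, 'q': array([ 9.66685974e-01,  1.81481188e-01,  1.60796151e+00, -1.19822408e-05,
        1.35380257e+00, -2.06260352e-01]), 'dq': array([ 0.0009655 , -0.00180837, -0.00313485, -0.00116334,  0.00140682,
        0.00139319]), 'joint_efforts': array([ 1.20681190e-03, -4.45874655e+01, -3.52236879e+01, -1.99371084e-04,
        4.09134620e-03, -1.36032487e-06]), 'eef_pos': array([0.22250498, 0.52976142, 0.30304017]), 'eef_rot': array([-3.20345773e-04,  1.97614309e-01,  9.80279502e-01, -7.61707298e-04]), 'wrist_force': array([-0.48263974,  0.60478186,  0.33080767]), 'torque': array([0.00729092, 0.01004938, 0.02505203]), 'grasp_force': 0.0, 'opening': 1.000670507625966}
```

View pics/top0.png

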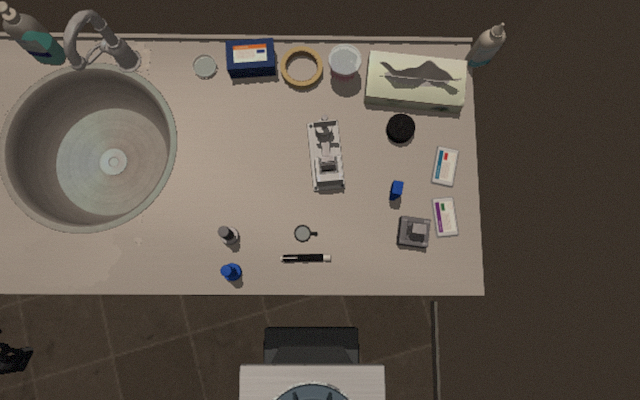

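View pics/side0.png

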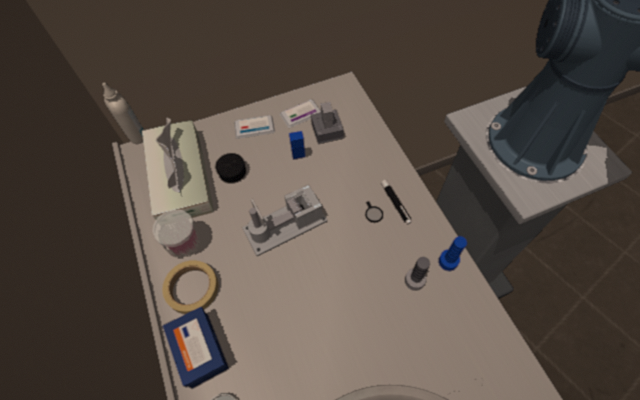

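```bash
cat > h.py <<'E'
import numpy as np, cv2
from bench import ctrl
P={n:ctrl.camera_params(n) for n in("top","side")}
def f(n): return 200/np.tan(np.radians(P[n]["vertical_fov"])/2)
def ray(n,u,v):
    p=P[n];T=p["cam_to_world"];d=T[:3,:3]@np.array([(u-p["cx"])/f(n),(v-p["cy"])/f(n),1]);return T[:3,3],d
def onz(n,u,v,z):
    c,d=ray(n,u,v);return c+d*(z-c[2])/d[2]
def proj(n,X):
    p=P[n];T=p["cam_to_world"];q=T[:3,:3].T@(np.array(X)-T[:3,3]);return np.array([p["cx"],p["cy"]])+f(n)*q[:2]/q[2]
def tri(a,b):
    (c,d),(e,g)=ray("top",*a),ray("side",*b)
    s=np.linalg.lstsq(np.c_[d,-g],e-c,rcond=None)[0];p,q=c+d*s[0],e+g*s[1];return (p+q)/2,np.linalg.norm(p-q)
def crop(im,u,v,w,h,k):
    return cv2.resize(im[v:v+h,u:u+w],None,fx=k,fy=k,interpolation=cv2.INTER_CUBIC)
E
python3 - <<'E'
from h import *
t=cv2.imread("pics/top0.png");s=cv2.imread("pics/side0.png")
g=lambda im:np.clip(255*(im/255.)**.6,0,255).astype('uint8')
t,s=g(t),g(s)
a=np.hstack([crop(t,390,205,50,50,5),crop(t,300,112,50,80,5)[:400][75*2:400] if 0 else crop(t,300,142,50,50,5),crop(t,205,215,50,50,5)])
b=np.hstack([crop(s,305,95,50,50,5),crop(s,280,182,50,50,5),crop(s,395,245,50,50,5)])
cv2.imwrite("pics/c0.png",np.vstack([a,b]))
E
```

```text
(no output)
```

View pics/c0.png

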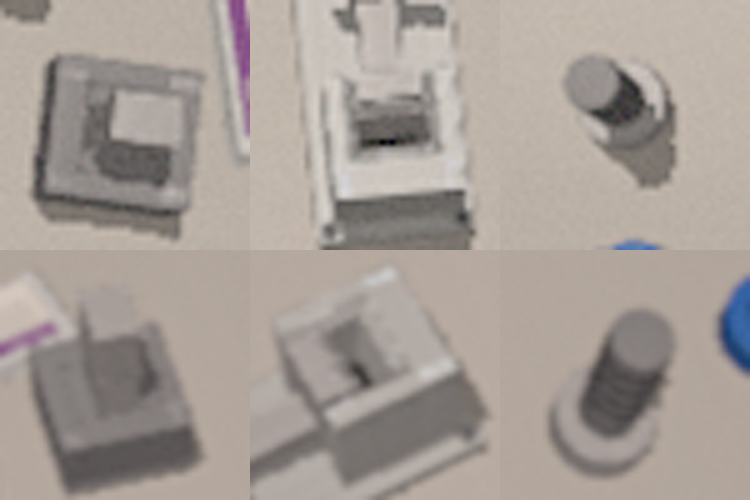

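Run:
```python
from h import *
np.set_printoptions(precision=4,suppress=True)
T=lambda x,y,ox,oy:((x-2)/5+ox,(y-2)/5+oy)
# wedge top face z=.086
c=[onz("top",*T(x,y,390,205),.086) for x,y in[(112,90),(185,94),(182,147),(109,141)]]
print("wedge",np.mean(c,0),np.degrees(np.arctan2(*(c[0]-c[1])[:2][::1])),[np.linalg.norm(c[i]-c[i-1]) for i in range(4)])
b=[onz("top",*T(x,y,390,205),.036) for x,y in[(55,57),(203,73),(188,208),(42,190)]]
print("block",np.mean(b,0),[np.linalg.norm(b[i]-b[i-1]) for i in range(4)],[np.degrees(np.arctan2(-(b[i]-b[j])[0],(b[i]-b[j])[1])) for i,j in((0,1),(3,2))])
# side wedge top: quad
print("wedge tri",tri(T(147,118,390,205),T(109,303-250,305,95)))
print("proj wedge top side",(proj("side",np.mean(c,0))-[305,95])*5+[2,252])
# stand top in side view
s=[onz("side",*T(x-250,y-250,280,182),.066) for x,y in[(277,325),(392,268),(458,362),(330,422)]]
print("stand side",np.mean(s,0),[np.linalg.norm(s[i]-s[i-1]) for i in range(4)],s)
t=[onz("top",*T(x-250,y,300,142),.066) for x,y in[(335,199),(468,190)]]
print("stand front edge",t)
r=[onz("top",*T(x-250,y,300,142),.066) for x,y in[(350,160),(440,153),(436,78),(345,82)]]
print("rim",np.mean(r,0),r)
print("tamper top",onz("top",*T(591-500,83,205,215),.1),"side",onz("side",*T(642-500,341-250,395,245),.1))
print("tri",tri(T(591-500,83,205,215),T(642-500,341-250,395,245)))
```

```text
wedge [ 0.442  -0.2273  0.086 ] 2.914086093588274 [np.float64(0.022013643042574256), np.float64(0.03133354448448271), np.float64(0.02287791297304075), np.float64(0.031242516766166937)]
block [ 0.4419 -0.2269  0.036 ] [np.float64(0.06027149029914373), np.float64(0.0668229939852522), np.float64(0.061289270652265866), np.float64(0.06536322324400155)] [np.float64(-5.9814299405833795), np.float64(-6.833972267276515)]
wedge tri (array([ 0.4423, -0.227 ,  0.0908]), np.float64(0.0024581905628555437))
proj wedge top side [112.2718 310.5072]
stand side [ 0.579  -0.0342  0.066 ] [np.float64(0.05036586136694241), np.float64(0.053468560100037595), np.float64(0.05252952713199105), np.float64(0.05724083503744495)] [array([ 0.6084, -0.0564,  0.066 ]), array([ 0.5554, -0.0631,  0.066 ]), array([ 0.5477, -0.0111,  0.066 ]), array([ 0.6047, -0.0062,  0.066 ])]
stand front edge [array([ 0.5473, -0.0085,  0.066 ]), array([ 0.5517, -0.0673,  0.066 ])]
rim [ 0.5842 -0.0341  0.066 ] [array([ 0.565 , -0.0151,  0.066 ]), array([ 0.5685, -0.055 ,  0.066 ]), array([ 0.6027, -0.0534,  0.066 ]), array([ 0.6006, -0.0128,  0.066 ])]
tamper top [0.4322 0.1879 0.1   ] side [0.4353 0.1895 0.1   ]
tri (array([0.4331, 0.1884, 0.095 ]), np.float64(0.0009217402599020098))
```

```bash
cat > ov.py <<'E'
from h import *
def box(c,yaw,xs,ys,z):
    R=np.array([[np.cos(yaw),-np.sin(yaw)],[np.sin(yaw),np.cos(yaw)]])
    return [np.r_[np.array(c)+R@[x,y],z] for x,y in((xs[0],ys[0]),(xs[1],ys[0]),(xs[1],ys[1]),(xs[0],ys[1]))]
def draw(im,n,pts,o,k,col):
    q=np.array([((proj(n,p)+.5-o)*k*8).astype(int) for p in pts],np.int32);cv2.polylines(im,[q],True,col,1,cv2.LINE_AA,3)
E
python3 - <<'E'
from ov import *
t=cv2.imread("pics/top0.png");s=cv2.imread("pics/side0.png")
g=lambda im:np.clip(255*(im/255.)**.6,0,255).astype('uint8')
out=[]
st=(.580,-.035);y=np.radians(5)
for n,im,o in(("top",t,(295,112)),("side",s,(243,180))):
    c=crop(g(im),*o,88 if n=="side" else 60,82,6)
    draw(c,n,box(st,y,(-.031,.031),(-.031,.031),.066),np.array(o),6,(0,0,255))
    draw(c,n,box(st,y,(-.0125,.0125),(-.0205,.0205),.066),np.array(o),6,(0,255,0))
    draw(c,n,box(st,y,(-.038,.127),(-.037,.037),.01),np.array(o),6,(255,0,0))
    out.append(c)
w=(.442,-.227);yw=np.radians(-5.5)
cc=[]
for n,im,o in(("top",t,(390,205)),("side",s,(303,95))):
    c=crop(g(im),*o,48,41,6)
    draw(c,n,box(w,yw,(-.011,.011),(-.015,.015),.086),np.array(o),6,(0,0,255))
    draw(c,n,box(w,yw,(-.032,.032),(-.033,.033),.036),np.array(o),6,(0,255,0))
    cc.append(c)
im=np.hstack(out+[np.vstack(cc)]);im=cv2.resize(im,None,fx=.675,fy=.675) if im.shape[1]>800 else im
print(im.shape);cv2.imwrite("pics/c1.png",im)
E
```

```text
(332, 794, 3)
```

View pics/c1.png

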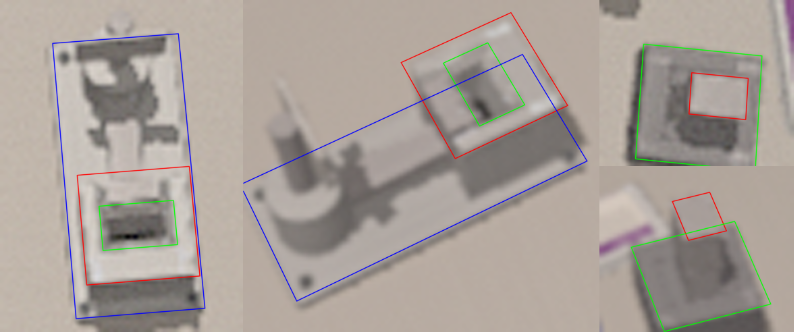

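```bash
cat > go.py <<'E'
from h import *
from scipy.spatial.transform import Rotation as Ro
np.set_printoptions(precision=4,suppress=True)
def R0():
    w,x,y,z=ctrl.get_obs()["eef_rot"];return Ro.from_quat([x,y,z,w])
def tgt(yaw):  # tool down, tool y along object y at this yaw
    y=np.array([-np.sin(yaw),np.cos(yaw),0]);z=np.array([0,0,-1.]);return Ro.from_matrix(np.c_[np.cross(y,z),y,z])
def rel(p,yawdeg):
    o=ctrl.get_obs();r=R0();return np.r_[r.inv().apply(np.array(p)-o["eef_pos"]),(r.inv()*tgt(np.radians(yawdeg))).as_rotvec()]
E
python3 -c "
from go import *
print(rel([.442,-.227,.25],-5.5))"
```

```text
[-0.4956 -0.6125  0.0539 -0.0016 -0.0006 -0.3019]
```

Request:
carry_out(steps=[-0.4956, -0.6125, 0.054, 0, 0, -0.302, 1, -0.4956, -0.6125, 0.054, 0, 0, -0.302, 1, -0.4956, -0.6125, 0.054, 0, 0, -0.302, 1, -0.4956, -0.6125, 0.054, 0, 0, -0.302, 1, -0.4956, -0.6125, 0.054, 0, 0, -0.302, 1, -0.4956, -0.6125, 0.054, 0, 0, -0.302, 1, -0.4956, -0.6125, 0.054, 0, 0, -0.302, 1, -0.4956, -0.6125, 0.054, 0, 0, -0.302, 1, -0.4956, -0.6125, 0.054, 0, 0, -0.302, 1, -0.4956, -0.6125, 0.054, 0, 0, -0.302, 1, -0.4956, -0.6125, 0.054, 0, 0, -0.302, 1, -0.4956, -0.6125, 0.054, 0, 0, -0.302, 1, -0.4956, -0.6125, 0.054, 0, 0, -0.302, 1, -0.4956, -0.6125, 0.054, 0, 0, -0.302, 1, -0.4956, -0.6125, 0.054, 0, 0, -0.302, 1, -0.4956, -0.6125, 0.054, 0, 0, -0.302, 1, -0.4956, -0.6125, 0.054, 0, 0, -0.302, 1, -0.4956, -0.6125, 0.054, 0, 0, -0.302, 0.8, -0.4956, -0.6125, 0.054, 0, 0, -0.302, 0.7, -0.4956, -0.6125, 0.054, 0, 0, -0.302, 0.7])

```text
time_s: 2.1
eef_pos: [0.4422, -0.2253, 0.2499]
eef_rot: [-0.0, 0.047, 0.999, 0.0]
wrist_force: [0.9, -0.1, -0.0]
opening: 0.7
grasp_force: 0.0
```

```bash
python3 -c "
from go import *
o=ctrl.get_obs();print(o['eef_pos'],o['q'],o['opening']);print(rel([.442,-.227,.125],-5.5))"
```

```text
[ 0.4422 -0.2253  0.2499] [-0.7109  0.0615  1.8546  0.0001  1.2259 -2.1874] 0.7001998150784684
[-0.     -0.0018  0.1249  0.0002 -0.0002  0.0017]
```

Request:
carry_out(steps=[0, -0.001, 0.05, 0, 0, 0, 0.7, 0, -0.001, 0.09, 0, 0, 0, 0.7, 0, -0.001, 0.115, 0, 0, 0, 0.7, 0, -0.001, 0.125, 0, 0, 0, 0.7, 0, -0.001, 0.125, 0, 0, 0, 0.7])

```text
time_s: 2.6
eef_pos: [0.4418, -0.2264, 0.1242]
eef_rot: [-0.001, 0.047, 0.999, 0.001]
wrist_force: [-0.5, 0.3, -0.0]
opening: 0.701
grasp_force: 0.0
```

```bash
python3 -c "
from ov import *
from go import *
im=ctrl.camera('side');c=crop(np.ascontiguousarray(im[:,:,::-1]),280,60,100,100,5);print(ctrl.get_obs()['eef_pos'])
im=ctrl.camera('top');d=crop(np.ascontiguousarray(im[:,:,::-1]),380,190,60,100,5)
cv2.imwrite('pics/g1.png',np.hstack([c,d]))"
```

```text
[ 0.4426 -0.2272  0.1255]
```

View pics/g1.png

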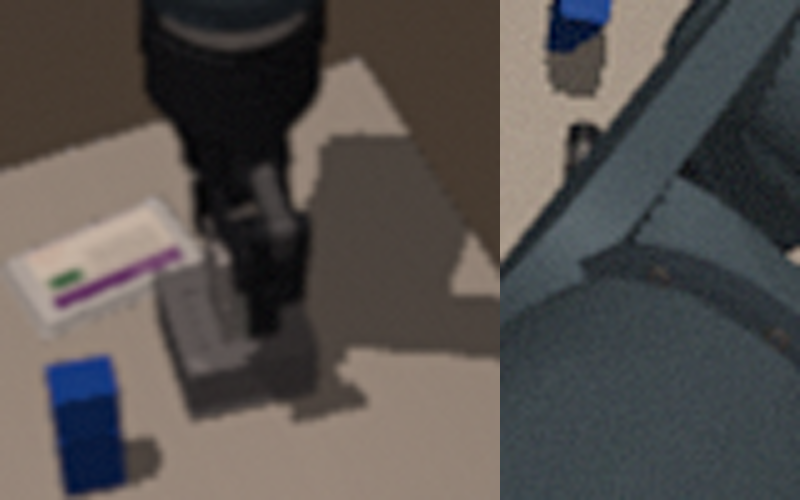

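The gripper hangs over the block with the wedge head (crop 215,260) between the fingers (near finger at 262,280). Closing and lifting.

Request:
carry_out(steps=[0, 0, 0, 0, 0, 0, 0.4, 0, 0, 0, 0, 0, 0, 0.2, 0, 0, 0, 0, 0, 0, 0.2, 0, 0, 0, 0, 0, 0, 0.2, 0, 0, 0, 0, 0, 0, 0.2, 0, 0, -0.005, 0, 0, 0, 0.2, 0, 0, -0.015, 0, 0, 0, 0.2, 0, 0, -0.03, 0, 0, 0, 0.2, 0, 0, -0.05, 0, 0, 0, 0.2, 0, 0, -0.09, 0, 0, 0, 0.2, 0, 0, -0.13, 0, 0, 0, 0.2, 0, 0, -0.13, 0, 0, 0, 0.2])

```text
time_s: 3.9
eef_pos: [0.4446, -0.2294, 0.2616]
eef_rot: [0.004, 0.048, 0.999, -0.003]
wrist_force: [0.4, -0.4, -0.7]
opening: 0.342
grasp_force: 59.3
```

```bash
python3 -c "
from go import *
o=ctrl.get_obs();print(o['eef_pos'],o['opening'],o['grasp_force'],o['wrist_force']);print(rel([.58,-.035,.235],5))"
```

```text
[ 0.4446 -0.2294  0.2616] 0.34169153503688526 59.31126225827029 [ 0.4426 -0.4436 -0.6528]
[-0.116   0.2066  0.0263 -0.0074  0.0086 -0.1829]
```

Request:
carry_out(steps=[-0.03, 0.05, 0.01, 0, 0, -0.06, 0.2, -0.06, 0.1, 0.016, 0, 0, -0.12, 0.2, -0.09, 0.15, 0.016, 0, 0, -0.17, 0.2, -0.11, 0.19, 0.016, -0.005, 0.006, -0.183, 0.2, -0.116, 0.206, 0.016, -0.005, 0.006, -0.183, 0.2, -0.116, 0.206, 0.016, -0.005, 0.006, -0.183, 0.2, -0.116, 0.206, 0.016, -0.005, 0.006, -0.183, 0.2, -0.116, 0.206, 0.016, -0.005, 0.006, -0.183, 0.2, -0.116, 0.206, 0.016, -0.005, 0.006, -0.183, 0.2])

```text
time_s: 4.8
eef_pos: [0.5769, -0.0347, 0.2388]
eef_rot: [-0.003, -0.043, 0.999, 0.003]
wrist_force: [-0.8, -0.5, -1.7]
opening: 0.343
grasp_force: 59.5
```

```bash
python3 -c "
from ov import *
from go import *
im=np.ascontiguousarray(ctrl.camera('side')[:,:,::-1]);o=ctrl.get_obs();p=o['eef_pos'];print(p,o['wrist_force']);print(rel([.58,-.035,.2],5))
O=(230,80);im=np.clip(255*(im/255.)**.6,0,255).astype('uint8')
c=crop(im,*O,130,150,4)
z=p[2]-.054
R=R0().as_matrix();q=p+R[:,2]*.054
for h in(.015,-.015):draw(c,'side',box(q[:2],np.radians(5),(-.011,.011),(-.015,.015),z+h),np.array(O),4,(0,0,255))
draw(c,'side',box(q[:2],np.radians(5),(-.0055,.0055),(-.015,.015),z-.065),np.array(O),4,(0,255,0))
cv2.imwrite('pics/g2.png',c)"
```

```text
[ 0.577  -0.0347  0.2389] [-0.6738  1.0656 -0.4293]
[-0.0032 -0.0007  0.0389  0.0054 -0.0057 -0.0018]
```

View pics/g2.png

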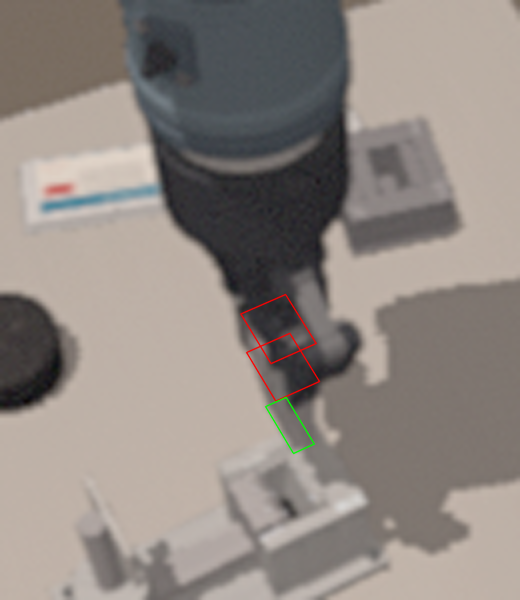

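Request:
carry_out(steps=[-0.003, 0, 0.02, 0.005, -0.005, 0, 0.2, -0.003, 0, 0.035, 0.005, -0.005, 0, 0.2, -0.003, 0, 0.045, 0.005, -0.005, 0, 0.2, -0.003, 0, 0.053, 0.005, -0.005, 0, 0.2, -0.003, 0, 0.06, 0.005, -0.005, 0, 0.2, -0.003, 0, 0.066, 0.005, -0.005, 0, 0.2, -0.003, 0, 0.07, 0.005, -0.005, 0, 0.2, -0.003, 0, 0.07, 0.005, -0.005, 0, 0.2, -0.003, 0, 0.07, 0.005, -0.005, 0, 0.2])

```text
time_s: 5.75
eef_pos: [0.5804, -0.033, 0.1692]
eef_rot: [0.0, -0.044, 0.999, 0.0]
wrist_force: [1.5, -0.1, -2.4]
opening: 0.337
grasp_force: 59.6
```

```bash
python3 -c "
from go import *
o=ctrl.get_obs();print(o['eef_pos'],o['wrist_force'],o['torque']);print(rel([.58,-.035,.162],5))"
```

```text
[ 0.5804 -0.033   0.1692] [ 1.5407 -0.0716 -2.3502] [ 0.0461 -0.3784  0.0092]
[ 0.0006 -0.002   0.0072  0.0003  0.0004  0.    ]
```

Request:
carry_out(steps=[0, -0.001, 0.003, 0, 0, 0, 0.2, 0, -0.001, 0.005, 0, 0, 0, 0.2, 0, -0.001, 0.0065, 0, 0, 0, 0.2, 0, -0.001, 0.0065, 0, 0, 0, 0.2, 0, -0.001, 0.0065, 0, 0, 0, 0.2])

```text
time_s: 6.25
eef_pos: [0.5808, -0.0341, 0.1629]
eef_rot: [0.001, -0.044, 0.999, -0.0]
wrist_force: [5.0, 0.3, 0.2]
opening: 0.342
grasp_force: 59.8
```

```bash
python3 -c "
from go import *
o=ctrl.get_obs();print(o['eef_pos'],o['wrist_force'],o['torque'])
im=ctrl.camera('top');im2=ctrl.camera('side');g=lambda i:np.clip(255*(i[:,:,::-1]/255.)**.6,0,255).astype('uint8')
cv2.imwrite('pics/g3.png',crop(g(im2),260,150,80,80,6));o=ctrl.get_obs();print(o['eef_pos'],o['wrist_force'],o['torque'])"
```

```text
[ 0.5808 -0.0341  0.1629] [4.9729 0.3157 0.1721] [ 0.0201 -1.1374  0.0991]
[ 0.5808 -0.0341  0.1629] [3.7016 0.0535 0.0286] [ 0.0221 -1.179   0.1102]
```

View pics/g3.png

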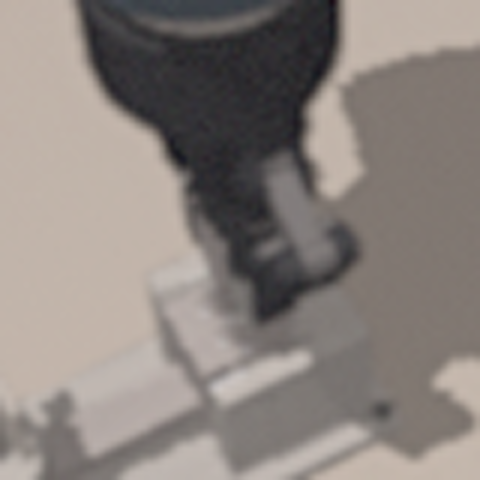

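Request:
carry_out(steps=[-0.001, 0, 0, 0, 0, 0, 0.2, -0.0015, 0, 0, 0, 0, 0, 0.2, -0.0015, 0, 0, 0, 0, 0, 0.2, -0.0015, 0, 0, 0, 0, 0, 0.2])

```text
time_s: 6.75
eef_pos: [0.5814, -0.0339, 0.1624]
eef_rot: [-0.001, -0.044, 0.999, 0.0]
wrist_force: [0.9, -0.5, 2.4]
opening: 0.341
grasp_force: 60.1
```

Request:
carry_out(steps=[-0.0015, 0, 0.001, 0, 0, 0, 0.2, -0.0015, 0, 0.001, 0, 0, 0, 0.36, -0.0015, 0, 0.001, 0, 0, 0, 0.4, -0.0015, 0, 0.001, 0, 0, 0, 0.6, -0.0015, 0, 0.001, 0, 0, 0, 0.7, -0.0015, 0, 0.001, 0, 0, 0, 0.7, -0.0015, 0, 0.001, 0, 0, 0, 0.7, -0.0015, 0, -0.03, 0, 0, 0, 0.7, -0.0015, 0, -0.08, 0, 0, 0, 0.7, -0.0015, 0, -0.12, 0, 0, 0, 0.7, -0.0015, 0, -0.12, 0, 0, 0, 0.7])

```text
time_s: 7.85
eef_pos: [0.5862, -0.0345, 0.2898]
eef_rot: [0.006, -0.044, 0.999, -0.002]
wrist_force: [0.3, -0.0, -0.4]
opening: 0.698
grasp_force: 0.0
```

```bash
python3 -c "
from go import *
o=ctrl.get_obs();print(o['eef_pos'],o['opening'],o['wrist_force']);print(rel([.4335,.1885,.25],0))"
```

```text
[ 0.5862 -0.0345  0.2898] 0.698176392756576 [ 0.3379 -0.0185 -0.4284]
[ 0.1331  0.2356  0.0374 -0.0032  0.0114  0.0874]
```

Request:
carry_out(steps=[0.133, 0.2356, 0.037, 0, 0.006, 0, 0.7, 0.133, 0.2356, 0.037, 0, 0.006, 0, 0.7, 0.133, 0.2356, 0.037, 0, 0.006, 0, 0.7, 0.133, 0.2356, 0.037, 0, 0.006, 0, 0.7, 0.133, 0.2356, 0.037, 0, 0.006, 0, 0.7, 0.133, 0.2356, 0.037, 0, 0.006, 0, 0.7, 0.133, 0.2356, 0.037, 0, 0.006, 0, 0.7, 0.133, 0.2356, 0.037, 0, 0.006, 0, 0.7, 0.133, 0.2356, 0.037, 0, 0.006, 0, 0.7])

```text
time_s: 8.75
eef_pos: [0.4309, 0.1887, 0.2457]
eef_rot: [-0.003, -0.043, 0.999, -0.0]
wrist_force: [-0.0, -0.5, 0.4]
opening: 0.699
grasp_force: 0.0
```

```bash
python3 -c "
from ov import *
from go import *
im=ctrl.camera('top');im2=ctrl.camera('side');g=lambda i:np.clip(255*(i[:,:,::-1]/255.)**.6,0,255).astype('uint8')
a=crop(g(im2),260,160,80,80,5);b=crop(g(im),295,125,60,80,5);w=(.5815,-.035)
for n,c,O in(('side',a,(260,160)),('top',b,(295,125))):
  for h in(.12,):draw(c,n,box(w,np.radians(5),(-.011,.011),(-.015,.015),h),np.array(O),5,(0,0,255))
cv2.imwrite('pics/w1.png',np.hstack([a,b]))
o=ctrl.get_obs();print(o['eef_pos'],o['q']);print(rel([.4335,.1885,.124],5))"
```

```text
[0.431  0.1884 0.2457] [ 0.1586  0.0103  1.9168  0.0009  1.2205 -1.4979]
[-0.0032 -0.0002  0.1217  0.0004 -0.0061 -0.0019]
```

View pics/w1.png

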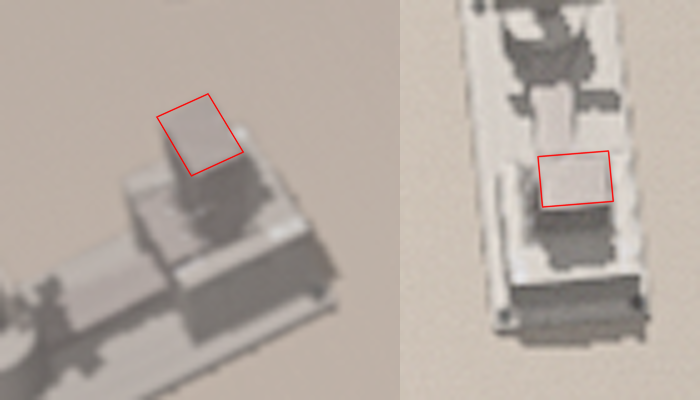

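The wedge stands upright in the slot, top face at crop (200,135) side / (575,180) top, matching the predicted outline. Now the tamper.

Request:
carry_out(steps=[-0.003, 0, 0.04, 0, -0.006, 0, 0.7, -0.003, 0, 0.08, 0, -0.006, 0, 0.7, -0.003, 0, 0.11, 0, -0.006, 0, 0.7, -0.003, 0, 0.122, 0, -0.006, 0, 0.7, -0.003, 0, 0.122, 0, -0.006, 0, 0.5, -0.003, 0, 0.122, 0, -0.006, 0, 0.3, -0.003, 0, 0.122, 0, -0.006, 0, 0.2, -0.003, 0, 0.122, 0, -0.006, 0, 0.1, -0.003, 0, 0.122, 0, -0.006, 0, 0.1, -0.003, 0, 0.122, 0, -0.006, 0, 0.1])

```text
time_s: 9.85
eef_pos: [0.4337, 0.1898, 0.1252]
eef_rot: [0.002, -0.044, 0.999, 0.0]
wrist_force: [0.5, -1.4, 6.6]
opening: 0.267
grasp_force: 59.1
```

```bash
python3 -c "
from go import *
o=ctrl.get_obs();print(o['eef_pos'],o['opening'],o['grasp_force'],o['wrist_force'],R0().as_matrix()[:,2])"
```

```text
[0.4337 0.1898 0.1252] 0.26708214820738835 59.0808892250061 [ 0.5394 -1.3865  6.5993] [ 0.0031  0.0007 -1.    ]
```

Request:
carry_out(steps=[0, 0, -0.03, 0, 0, 0, 0.1, 0, 0, -0.08, 0, 0, 0, 0.1, 0, 0, -0.12, 0, 0, 0, 0.1, 0, 0, -0.16, 0, 0, 0, 0.1, 0, 0, -0.16, 0, 0, 0, 0.1, 0, 0, -0.16, 0, 0, 0, 0.1])

```text
time_s: 10.45
eef_pos: [0.4324, 0.1897, 0.2842]
eef_rot: [0.001, -0.044, 0.999, 0.0]
wrist_force: [-1.2, 0.2, -2.5]
opening: 0.267
grasp_force: 59.1
```

```bash
python3 -c "
from go import *
o=ctrl.get_obs();print(o['eef_pos'],o['opening'],o['wrist_force']);print(rel([.5815,-.035,.27],5))"
```

```text
[0.4324 0.1897 0.2842] 0.2666938160009123 [-1.214   0.1685 -2.4698]
[-0.1289 -0.2368  0.0143  0.0007  0.0015  0.0002]
```

Request:
carry_out(steps=[-0.02, -0.037, 0, 0, 0, 0, 0.1, -0.04, -0.074, 0, 0, 0, 0, 0.1, -0.06, -0.11, 0, 0, 0, 0, 0.1, -0.08, -0.148, 0, 0, 0, 0, 0.1, -0.1, -0.185, 0, 0, 0, 0, 0.1, -0.115, -0.215, 0, 0, 0, 0, 0.1, -0.129, -0.2365, 0, 0, 0, 0, 0.1, -0.129, -0.2365, 0.01, 0, 0, 0, 0.1, -0.129, -0.2365, 0.014, 0, 0, 0, 0.1, -0.129, -0.2365, 0.014, 0, 0, 0, 0.1])

```text
time_s: 11.45
eef_pos: [0.5797, -0.0336, 0.2664]
eef_rot: [-0.003, -0.044, 0.999, 0.001]
wrist_force: [0.3, -0.4, -2.0]
opening: 0.265
grasp_force: 59.4
```

```bash
python3 -c "
from ov import *
from go import *
o=ctrl.get_obs();im2=ctrl.camera('side');p=o['eef_pos']
print(p,o['wrist_force'],R0().as_matrix()[:,2]);print(rel([.5815,-.035,.25],5))
g=lambda i:np.clip(255*(i[:,:,::-1]/255.)**.6,0,255).astype('uint8')
O=(230,120);a=crop(g(im2),*O,120,110,5)
draw(a,'side',[np.r_[p[:2]+.02*np.array([np.cos(t),np.sin(t)]),p[2]-.125] for t in np.linspace(0,6.2,30)],np.array(O),5,(0,0,255))
draw(a,'side',box((.5815,-.035),np.radians(5),(-.011,.011),(-.015,.015),.12),np.array(O),5,(0,255,0))
cv2.imwrite('pics/w2.png',a)"
```

```text
[ 0.5797 -0.0336  0.2664] [ 0.3324 -0.4038 -2.0179] [-0.0041  0.0016 -1.    ]
[-0.0013 -0.0016  0.0176  0.002  -0.004   0.001 ]
```

View pics/w2.png

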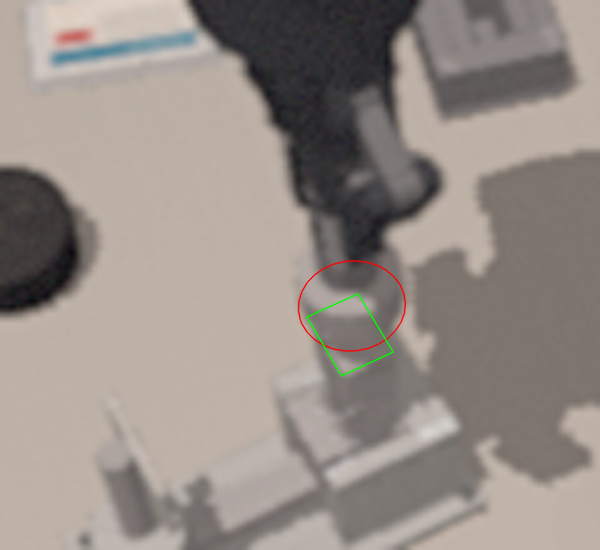

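Request:
carry_out(steps=[-0.001, -0.001, 0.008, 0.001, -0.003, 0, 0.1, -0.001, -0.001, 0.014, 0.001, -0.003, 0, 0.1, -0.001, -0.001, 0.018, 0.001, -0.003, 0, 0.1, -0.001, -0.001, 0.019, 0.001, -0.003, 0, 0.1, -0.001, -0.001, 0.019, 0.001, -0.003, 0, 0.1])

```text
time_s: 12.0
eef_pos: [0.5825, -0.0356, 0.2502]
eef_rot: [0.001, -0.044, 0.999, -0.0]
wrist_force: [-0.5, 0.2, -1.7]
opening: 0.269
grasp_force: 59.4
```

Request:
carry_out(steps=[0, 0, 0.001, 0, 0, 0, 0.1, 0, 0, 0.002, 0, 0, 0, 0.1, 0, 0, 0.003, 0, 0, 0, 0.1, 0, 0, 0.003, 0, 0, 0, 0.1])

```text
time_s: 12.4
eef_pos: [0.5825, -0.0357, 0.2472]
eef_rot: [0.001, -0.044, 0.999, -0.0]
wrist_force: [-0.6, 0.3, -2.4]
opening: 0.269
grasp_force: 59.4
```

Request:
carry_out(steps=[0, 0, 0.001, 0, 0, 0, 0.1, 0, 0, 0.002, 0, 0, 0, 0.1, 0, 0, 0.002, 0, 0, 0, 0.1])

```text
time_s: 12.7
eef_pos: [0.5826, -0.0357, 0.2453]
eef_rot: [0.001, -0.044, 0.999, -0.0]
wrist_force: [0.2, 1.3, -1.4]
opening: 0.266
grasp_force: 59.4
```

Request:
carry_out(steps=[0, 0, 0.0005, 0, 0, 0, 0.1, 0, 0, 0.001, 0, 0, 0, 0.1, 0, 0, 0.0015, 0, 0, 0, 0.1, 0, 0, 0.0015, 0, 0, 0, 0.1])

```text
time_s: 13.1
eef_pos: [0.5827, -0.0357, 0.2441]
eef_rot: [0.001, -0.044, 0.999, -0.0]
wrist_force: [0.2, 0.6, -0.1]
opening: 0.266
grasp_force: 59.5
```

Request:
carry_out(steps=[0, 0, 0.0005, 0, 0, 0, 0.1, 0, 0, 0.001, 0, 0, 0, 0.1, 0, 0, 0.0015, 0, 0, 0, 0.1, 0, 0, 0.0015, 0, 0, 0, 0.1])

```text
time_s: 13.5
eef_pos: [0.5827, -0.0357, 0.2424]
eef_rot: [0.001, -0.044, 0.999, -0.0]
wrist_force: [0.5, 0.4, 0.2]
opening: 0.266
grasp_force: 59.5
```

Request:
carry_out(steps=[0, 0, 0.0005, 0, 0, 0, 0.1, 0, 0, 0.001, 0, 0, 0, 0.1, 0, 0, 0.0015, 0, 0, 0, 0.1, 0, 0, 0.002, 0, 0, 0, 0.1, 0, 0, 0.002, 0, 0, 0, 0.1])

```text
time_s: 14.0
eef_pos: [0.5827, -0.0358, 0.2405]
eef_rot: [0.001, -0.044, 0.999, -0.0]
wrist_force: [1.0, 0.1, 2.1]
opening: 0.266
grasp_force: 59.5
```

Request:
carry_out(steps=[0, 0, 0.0005, 0, 0, 0, 0.1, 0, 0, 0.001, 0, 0, 0, 0.1, 0, 0, 0.0015, 0, 0, 0, 0.1, 0, 0, 0.0015, 0, 0, 0, 0.1])

```text
time_s: 14.4
eef_pos: [0.5827, -0.0357, 0.2389]
eef_rot: [0.001, -0.044, 0.999, -0.0]
wrist_force: [0.9, -0.2, 2.2]
opening: 0.267
grasp_force: 59.5
```

Request:
carry_out(steps=[0, 0, 0.0005, 0, 0, 0, 0.1, 0, 0, 0.001, 0, 0, 0, 0.1, 0, 0, 0.0015, 0, 0, 0, 0.1, 0, 0, 0.0015, 0, 0, 0, 0.1])

```text
time_s: 14.8
eef_pos: [0.5828, -0.0357, 0.2374]
eef_rot: [0.001, -0.044, 0.999, -0.0]
wrist_force: [1.8, 0.5, 3.5]
opening: 0.262
grasp_force: 59.6
```

Request:
carry_out(steps=[0, 0, 0.0005, 0, 0, 0, 0.1, 0, 0, 0.001, 0, 0, 0, 0.1, 0, 0, 0.0015, 0, 0, 0, 0.1, 0, 0, 0.0015, 0, 0, 0, 0.1])

```text
time_s: 15.2
eef_pos: [0.5828, -0.0357, 0.2359]
eef_rot: [0.001, -0.044, 0.999, -0.0]
wrist_force: [2.3, 1.3, 4.5]
opening: 0.268
grasp_force: 59.6
```

Request:
carry_out(steps=[0, 0, 0.0005, 0, 0, 0, 0.1, 0, 0, 0.001, 0, 0, 0, 0.1, 0, 0, 0.0015, 0, 0, 0, 0.1, 0, 0, 0.0015, 0, 0, 0, 0.1])

```text
time_s: 15.6
eef_pos: [0.5829, -0.0358, 0.2349]
eef_rot: [0.002, -0.044, 0.999, -0.0]
wrist_force: [2.6, 0.4, 5.8]
opening: 0.265
grasp_force: 60.1
```

Request:
carry_out(steps=[0, 0, 0.0004, 0, 0, 0, 0.1, 0, 0, 0.0008, 0, 0, 0, 0.1, 0, 0, 0.0008, 0, 0, 0, 0.1])

```text
time_s: 15.9
eef_pos: [0.5831, -0.0358, 0.2346]
eef_rot: [0.002, -0.044, 0.999, -0.0]
wrist_force: [2.2, 1.2, 8.8]
opening: 0.269
grasp_force: 60.5
```

Request:
carry_out(steps=[0, 0, 0.0005, 0, 0, 0, 0.1, 0, 0, 0.001, 0, 0, 0, 0.1, 0, 0, 0.001, 0, 0, 0, 0.1])

```text
time_s: 16.2
eef_pos: [0.5833, -0.0358, 0.2342]
eef_rot: [0.002, -0.044, 0.999, -0.0]
wrist_force: [0.8, 0.7, 12.7]
opening: 0.265
grasp_force: 60.9
```

Request:
carry_out(steps=[0, 0, 0.0005, 0, 0, 0, 0.1, 0, 0, 0.001, 0, 0, 0, 0.1, 0, 0, 0.0015, 0, 0, 0, 0.1, 0, 0, 0.0015, 0, 0, 0, 0.1])

```text
time_s: 16.6
eef_pos: [0.5836, -0.0359, 0.2338]
eef_rot: [0.003, -0.044, 0.999, -0.001]
wrist_force: [-1.6, 0.3, 17.2]
opening: 0.264
grasp_force: 61.4
```

Request:
carry_out(steps=[0, 0, 0.0005, 0, 0, 0, 0.1, 0, 0, 0.001, 0, 0, 0, 0.1, 0, 0, 0.001, 0, 0, 0, 0.1, 0, 0, 0.001, 0, 0, 0, 0.1, 0, 0, 0.001, 0, 0, 0, 0.1])

```text
time_s: 17.1
eef_pos: [0.5838, -0.0359, 0.2335]
eef_rot: [0.003, -0.044, 0.999, -0.001]
wrist_force: [-1.9, 1.4, 20.5]
opening: 0.261
grasp_force: 61.7
```

Request:
carry_out(steps=[0, 0, -0.002, 0, 0, 0, 0.1, 0, 0, -0.004, 0, 0, 0, 0.1, 0, 0, -0.008, 0, 0, 0, 0.1, 0, 0, -0.02, 0, 0, 0, 0.1, 0, 0, -0.045, 0, 0, 0, 0.1, 0, 0, -0.06, 0, 0, 0, 0.1, 0, 0, -0.06, 0, 0, 0, 0.1])

```text
time_s: 17.8
eef_pos: [0.5835, -0.036, 0.2927]
eef_rot: [0.003, -0.044, 0.999, -0.001]
wrist_force: [0.1, 0.7, -1.6]
opening: 0.263
grasp_force: 59.4
```

```bash
python3 -c "
from ov import *
from go import *
o=ctrl.get_obs();print(o['eef_pos'],o['opening'],o['wrist_force']);print(rel([.4335,.1885,.27],5),rel([.4335,.1885,.15],5))
"
```

```text
[ 0.5835 -0.036   0.2927] 0.26328438357231176 [ 0.0768  0.7158 -1.5932]
[ 0.13    0.2367  0.0214 -0.002   0.0064  0.    ] [ 0.1307  0.237   0.1414 -0.002   0.0064  0.    ]
```

Request:
carry_out(steps=[0.02, 0.0365, 0, 0, 0.003, 0, 0.1, 0.04, 0.073, 0, -0.002, 0.006, 0, 0.1, 0.06, 0.11, 0, -0.002, 0.006, 0, 0.1, 0.08, 0.146, 0, -0.002, 0.006, 0, 0.1, 0.1, 0.182, 0, -0.002, 0.006, 0, 0.1, 0.12, 0.218, 0, -0.002, 0.006, 0, 0.1, 0.13, 0.237, 0.02, -0.002, 0.006, 0, 0.1, 0.13, 0.237, 0.06, -0.002, 0.006, 0, 0.1, 0.13, 0.237, 0.1, -0.002, 0.006, 0, 0.1, 0.13, 0.237, 0.13, -0.002, 0.006, 0, 0.1, 0.13, 0.237, 0.14, -0.002, 0.006, 0, 0.1, 0.13, 0.237, 0.14, -0.002, 0.006, 0, 0.1, 0.13, 0.237, 0.14, -0.002, 0.006, 0, 0.1])

```text
time_s: 19.1
eef_pos: [0.4334, 0.1891, 0.1506]
eef_rot: [-0.001, -0.044, 0.999, 0.001]
wrist_force: [0.6, -0.2, -1.3]
opening: 0.263
grasp_force: 59.8
```

```bash
python3 -c "
from ov import *
from go import *
o=ctrl.get_obs();p=o['eef_pos'];print(p,o['wrist_force']);print(rel([.4335,.1885,.126],5))
im2=ctrl.camera('side');im=ctrl.camera('top')
g=lambda i:np.clip(255*(i[:,:,::-1]/255.)**.6,0,255).astype('uint8')
O=(380,210);a=crop(g(im2),*O,80,90,5)
draw(a,'side',[np.r_[p[:2]+.02*np.array([np.cos(t),np.sin(t)]),p[2]-.125] for t in np.linspace(0,6.2,30)],np.array(O),5,(0,0,255))
O=(265,165);b=crop(g(im2),*O,70,90,5)
draw(b,'side',box((.583,-.0355),np.radians(5),(-.011,.011),(-.015,.015),.109),np.array(O),5,(0,255,0))
cv2.imwrite('pics/w3.png',np.hstack([a,b]))"
```

```text
[0.4334 0.1891 0.1506] [ 0.5707 -0.1906 -1.2671]
[-0.0001 -0.0007  0.0246  0.0016 -0.0023 -0.0002]
```

View pics/w3.png

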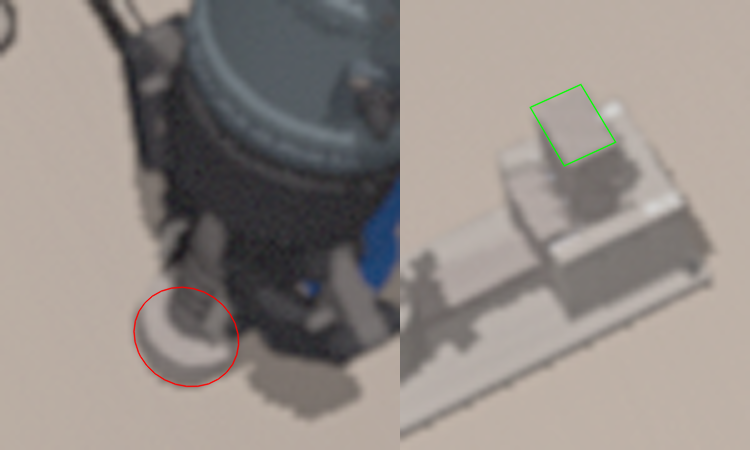

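The wedge is upright and about 11 mm deeper (top at crop 573,125); the tamper foot hangs as predicted (crop 187,335). Setting it down.

Request:
carry_out(steps=[0, 0, 0.01, 0, 0, 0, 0.1, 0, 0, 0.018, 0, 0, 0, 0.1, 0, 0, 0.022, 0, 0, 0, 0.1, 0, 0, 0.024, 0, 0, 0, 0.1, 0, 0, 0.0245, 0, 0, 0, 0.1, 0, 0, 0.0245, 0, 0, 0, 0.1])

```text
time_s: 19.8
eef_pos: [0.4324, 0.1891, 0.1253]
eef_rot: [-0.002, -0.044, 0.999, 0.001]
wrist_force: [-2.3, -1.6, 3.7]
opening: 0.264
grasp_force: 60.4
```

Request:
carry_out(steps=[0, 0, 0, 0, 0, 0, 0.28, 0, 0, 0, 0, 0, 0, 0.32, 0, 0, 0, 0, 0, 0, 0.4, 0, 0, 0, 0, 0, 0, 0.6, 0, 0, 0, 0, 0, 0, 0.7, 0, 0, 0, 0, 0, 0, 0.7, 0, 0, 0, 0, 0, 0, 0.7, 0, 0, -0.02, 0, 0, 0, 0.7, 0, 0, -0.06, 0, 0, 0, 0.7, 0, 0, -0.11, 0, 0, 0, 0.7, 0, 0, -0.16, 0, 0, 0, 0.7, 0, -0.05, -0.16, 0, 0, 0, 0.7, 0, -0.1, -0.16, 0, 0, 0, 0.7, 0, -0.1, -0.16, 0, 0, 0, 0.7, 0, -0.1, -0.16, 0, 0, 0, 0.7, 0, -0.1, -0.16, 0, 0, 0, 0.7])

```text
time_s: 21.4
eef_pos: [0.4417, 0.0897, 0.2848]
eef_rot: [-0.002, -0.044, 0.999, 0.001]
wrist_force: [-0.0, -0.3, 0.3]
opening: 0.697
grasp_force: 0.0
```

```bash
python3 -c "
from ov import *
from go import *
im2=ctrl.camera('side');im=ctrl.camera('top');c=lambda a:np.ascontiguousarray(a[:,:,::-1])
cv2.imwrite('pics/f.png',np.vstack([np.hstack([crop(c(im2),380,220,90,70,4),crop(c(im2),260,150,90,70,4)]),np.hstack([crop(c(im),195,205,90,70,4),crop(c(im),285,130,90,70,4)])]))"
```

```text
(no output)
```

View pics/f.png

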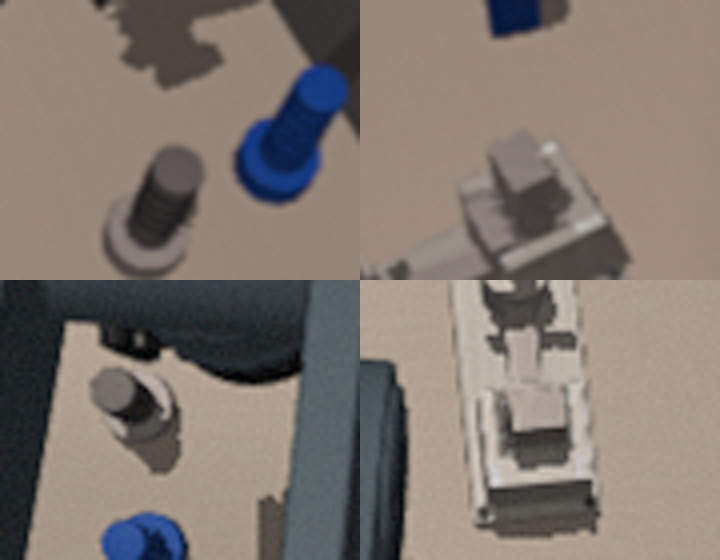

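The tamper stands upright where it was (crop 175,165), the wedge sits deep and upright in the slot (crop 525,160), and the arm is clear of both.

```bash
python3 -c "
from bench import ctrl
print(ctrl.hand_in())"
```

```text
the job is handed in; nothing more can be done
None
```

The job is handed in, though no verdict came back: I drove the wedge about 11 mm to its stop with the tamper, ending on a firm push of about 23 N, and stood the tamper upright on the worktop clear of the stand.

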